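# Nest the herb measuring tubs and cover them

## Task

Put the wooden measuring tubs away as one nest, without moving the largest from its spot: set the middle tub inside the largest first, then the small tub inside the middle one, each upright and fully down on the floor of the one around it. Then put the wooden cover over the nest so that it sits level all round on the largest tub's rim. Lower each piece into place rather than dropping it, and leave the other things on the counter where they are.

Things in the scene. Friction and masses are not known exactly. Their poses are not given: they have to be found in the camera images.
- tub_large: Largest of three plain pale wooden tubs, open at the top, upright: 152 mm outside diameter, 84 mm high. Wall 8 mm thick, vertical in its upper 37 mm, below that drawn in to 6 mm less radius at the foot; mouth 136 mm across; floor 30 mm thick. 0.6 kg; stays in place. Origin: centre of underside. Yaw does not matter.
- tub_middle: Middle of three plain pale wooden tubs, open at the top, upright: 124 mm outside diameter, 82 mm high. Wall 8 mm thick, vertical in its upper 37 mm, below that drawn in to 6 mm less radius at the foot; mouth 108 mm across; floor 30 mm thick. 0.18 to 0.29 kg. Nested in the largest, its rim is 28 mm above that rim, 6 mm play all round. Origin: centre of underside. Yaw does not matter.
- tub_small: Smallest of three plain pale wooden tubs, open at the top, upright: 96 mm outside diameter, 80 mm high. Wall 8 mm thick, vertical in its upper 37 mm, below that drawn in to 6 mm less radius at the foot; mouth 80 mm across; floor 30 mm thick. 0.12 to 0.2 kg. Nested in the middle one, its rim is 28 mm above that rim, 6 mm play all round. Origin: centre of underside. Yaw does not matter.
- cover: Cover, same wood: round cap standing mouth down, 152 mm outside diameter, inside 136 mm across and 62 mm deep, flat top 70 mm up with a central round knob 32 mm in diameter, 34 mm high (104 mm in all). 0.2 to 0.34 kg. On the nest its lower edge rests on the largest tub's rim, with 6 mm play around the middle tub and 6 mm above the small one. Origin: centre of its lower edge, z up.
- pestle: bystander, to be left alone: a white porcelain pestle lying on the counter, about 135 mm long and 34 mm thick; origin at the middle of its thick end, its own z axis along its length
- teacup: bystander, to be left alone: a small blue ceramic cup, 72 mm across, 50 mm high; origin at the centre of its underside
- weight: bystander, to be left alone: a flat brass paperweight bar 100 x 35 x 22 mm; origin at the centre of its underside, x along its length
- jar: bystander, to be left alone: an amber glass jar with a white cap, 68 mm across, 105 mm high; origin at the centre of its underside
- carton_a: bystander, to be left alone: a plain yellow carton 60 x 110 x 70 mm (x, y, height); origin at the centre of its underside
- carton_b: bystander, to be left alone: a plain red carton 70 x 100 x 55 mm (x, y, height); origin at the centre of its underside

How it is judged:
On the way, in this order (a step that is already met when the one before it is completed fails the run):
1. the middle tub stands upright inside the largest, on its floor (z of tub_middle in the frame of tub_large between 0.026 and 0.034 m and horizontal distance between tub_middle and tub_large below 0.014 m and angle between tub_middle's own z axis and vertical below 0.06 rad), for 0.2 s.
2. the small tub stands upright inside the middle tub, on its floor, while that one stands in the largest (all of step 1 and z of tub_small in the frame of tub_middle between 0.026 and 0.034 m and horizontal distance between tub_small and tub_middle below 0.014 m and angle between tub_small's own z axis and vertical below 0.06 rad), for 0.2 s.
3. the cover sits level on the largest tub's rim, over the nest (all of step 2 and z of cover in the frame of tub_large between 0.08 and 0.088 m and horizontal distance between cover and tub_large below 0.016 m and angle between cover's own z axis and vertical below 0.06 rad), for 0.2 s.
At the end, for the whole second after the job is handed in: Each inner tub's underside is 30 mm (within 4) above that of the tub around it, centred within 14 mm; the cover's lower edge is 84 mm (within 4) above the largest tub's underside, centred within 16 mm; all four are upright within 0.06 rad and at rest (under 0.02 m/s) (all of step 3 and angle between tub_large's own z axis and vertical below 0.06 rad and linear speed of each of tub_large, tub_middle, tub_small, cover below 0.02 m/s); the robot touches nothing.
It fails at once if the largest tub is moved more than 40 mm from where it stood (distance of tub_large from where it was at the start of the episode above 0.04 m).
It fails at once if a bystander on the counter is moved more than 30 mm (distance of any of pestle, teacup, weight, jar, carton_a, carton_b from where it was at the start of the episode above 0.03 m).
It fails at once if a tub or the cover is dropped into place (faster than 0.7 m/s while within 15 mm of the axis of the tub it goes in or on and less than about 70 mm above its seat) ((horizontal distance between tub_middle and tub_large below 0.015 m and z of tub_middle in the frame of tub_large between 0 and 0.1 m and linear speed of tub_middle above 0.7 m/s) or (horizontal distance between tub_small and tub_middle below 0.015 m and z of tub_small in the frame of tub_middle between 0 and 0.1 m and linear speed of tub_small above 0.7 m/s) or (horizontal distance between cover and tub_large below 0.015 m and z of cover in the frame of tub_large between 0 and 0.154 m and linear speed of cover above 0.7 m/s)).
It also fails if it takes over 72 s, if anything falls off the work surface, if the arm or the gripper's body presses on something with over 40 N, if the wrist force passes 120 N, or if a joint passes its speed limit or range.

## Robot

A 6-joint arm with a two-finger parallel gripper is mounted at the origin on the work surface. World frame = base frame: x ahead of the robot, y to its left, z up, the work surface at z = 0. Lengths are in m, angles in rad, forces in N, time in s.
With the tool pointing down it reaches from about 0.35 to 0.725 m from the base axis. Payload 4.3 kg.
Tool frame: the origin (TCP) lies at the very end of the fingers, on their centre line; the grasp point (between the pads) lies 19 mm behind it; z points along the fingers, x is the direction in which the jaws open and shut, and the axes are right-handed (so a half turn about z gives the same grasp; the last joint's range is limited). The gripper opens to 85 mm and grips with 20 to 120 N. Pads are 22 mm wide; open, the fingers measure 114 mm over their backs; the gripper's body (76 mm by 85 mm) begins 54 mm behind the grasp point. The pads swing forward as they close: fully open they stand 13 mm farther back than shut.
Start: joints at [-1.281, 0.377, 0.081, 1.274, 0, 1.46], TCP at [0.224, -0.53, 0.231] pointing down, gripper open.
Joint ranges: [-2.72, 2.72], [-0.84, 1.66], [-1.02, 1.22], [-1.77, 2.12], [-1.37, 1.28], [-3.14, 3.14]. Speed limits (rad/s): [2.57, 2.57, 3.14, 3.14, 3.14, 3.14].

## Interface

Orientations are given as a unit quaternion [w, x, y, z].
In Python, from cell import env gives the robot as it stands.
- The arm moves only by the shell command python3 -m jog 'ROWS' [OPENING] [FORCE]. ROWS is JSON, a list of rows, each an object with "delta_pos": the shift along the tool's x, y, z normalised to -1 to 1, where 1 is 0.02 m, a list of three; "roll": the turn about the tool's z normalised to -1 to 1, where 1 is 6 degrees. In form: [{"delta_pos": [tx, ty, tz], "roll": roll}, ...]. A call has 1 to 12 rows; each row shifts and turns the pose as measured when the row begins, along the tool's axes as they then stand; what a row does not reach is not made up. A row lasts 1/10 s, in which the tool goes at most 50 mm and 8.59 degrees, less where a joint would pass 70% of its speed; a pose out of reach is approached as far as the arm can. A call with a number of a shift or a turn outside -1 to 1 is refused whole. A call with a gripper value outside its range is refused whole. OPENING is the opening, from 0 (shut) to 1 (fully open), set as the call begins (- or left out, the last holds). The fingers move at their own pace and stop on an object; FORCE is the grip in N (left out, the last holds). Time passes only in rows, so rows that do not move let the fingers close. It gives the time, the measured TCP pose, the force and the opening at its end, in the units of the state.
- env.get_obs(): the state, without advancing time (a new reading comes with each control period).
- env.camera(name): name is "side" or "top" or "wrist"; returns (picture, depth): 400x640x3 uint8, red, green, blue; 400x640 float32, m along the optical axis (not along the pixel's ray), 0 where there is no reading.
- env.camera_model(name): a dict with "K" (3x3 intrinsics, pixels), "distortion" ([k1, k2, p1, p2, k3] as OpenCV has them; the pictures are not rectified), "R" (3x3) and "t" (3): a world point X has camera coordinates R X + t. Camera axes: x right, y down, z forward; pixel columns grow to the right and rows downward; lengths in m; the calibration is good to about 2 mm. A picture is of the moment at which its call begins: read the wrist's pose just before it. camera_model takes no time and is no camera call; for the wrist camera it gives the pose at the moment of the call.
- env.sign_off(): hands the job in, once; it reports no verdict.
Trained networks look in the newest picture that a camera, given by its name, has taken for a name from the list of things; names that differ only in an ending like _2 or _b are one class to them, and where a whole thing is asked for, a point or a joint stands for the part that bears it (a point fixed in the world has none). Each returns a list of dicts, best first, with "p" (0 to 1); they miss things now and then, are a little off and sometimes report something else, mostly with a low value. They report only what shows in the picture. A call takes as long as a camera call.
- env.silhouettes(camera, thing): "pixels" (400x640 bool, what is visible of it) and "box" ([left, top, width, height] in pixels, round what is visible of it).
The state is a dict: "clock": time; "joint_positions": joint angles; "joint_velocities": joint speeds; "joint_efforts": joint torques, N m; "tool_pos": TCP position; "eef_rot": TCP orientation; "contact_force": force on the tool from outside, world axes, zero at the start; "ft_torque": the same for the moment, N m; "gripper_width": finger opening in m.
Only numpy, scipy, OpenCV 4.12 (cv2) and the standard library are available. Lean on these libraries where they do the work, as an engineer would, in place of code of your own. Each camera call takes 0.05 s, during which the arm holds its last target.

## Working session

There is one attempt and no reset: what is moved stays moved. The work goes in short steps, Python scripts to look and compute and a shell command to move; the robot and the scene stay as the last step left them, time stands still between calls to the robot, and variables do not carry over. Pictures are saved under pics/ and viewed, and the job is handed in when it is done.

```bash
ls; mkdir -p pics; cat > look.py <<'E'
from cell import env
import cv2,sys
o=env.get_obs()
print({k:o[k] for k in ('clock','tool_pos','eef_rot','contact_force','gripper_width')})
for n in sys.argv[2:]:
    p,d=env.camera(n); cv2.imwrite(f'pics/{sys.argv[1]}_{n}.png',cv2.cvtColor(p,cv2.COLOR_RGB2BGR))
    import numpy as np; np.save(f'pics/{sys.argv[1]}_{n}.npy',d)
E
python3 look.py a top side wrist
```

```text
pics
{'clock': 0.0, 'tool_pos': array([ 0.22362772, -0.52902397,  0.23037407]), 'eef_rot': array([-6.58407945e-04,  8.33429090e-01, -5.52625502e-01, -7.57562471e-04]), 'contact_force': array([ 1.05329058, -0.35319832,  0.25866904]), 'gripper_width': 0.08545178296980857}
```

View pics/a_top.png

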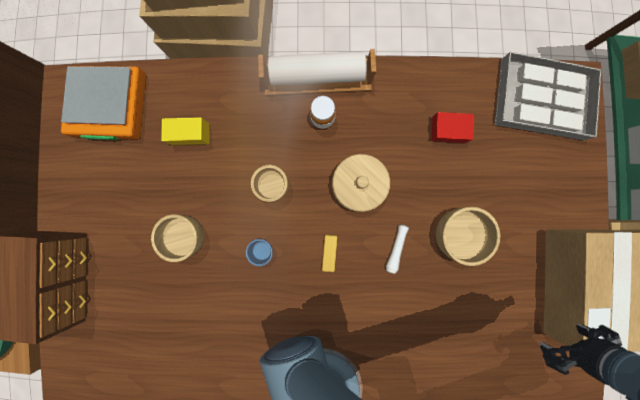

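View pics/a_side.png

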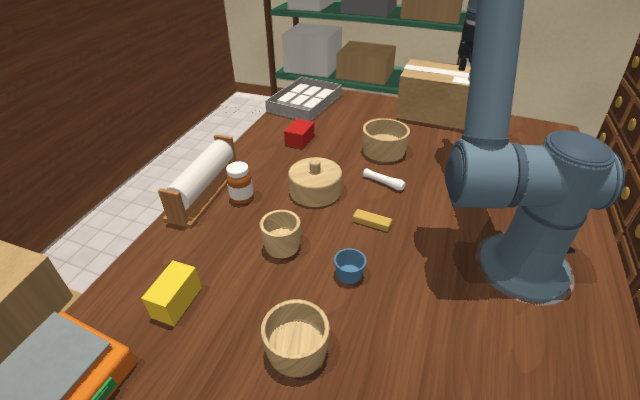

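View pics/a_wrist.png

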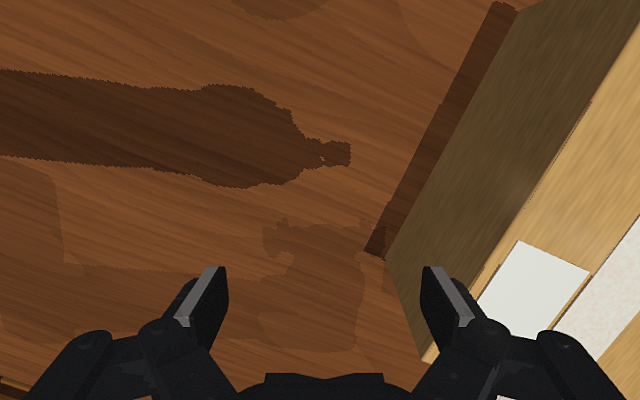

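The top view shows the cover at (361,183), the small tub at (269,183), a tub at the left (177,238) and one at the right (467,237), probably the middle and the largest. I'll measure them with the networks and depth from both views.

```bash
cat > meas.py <<'E'
from cell import env
import cv2,numpy as np,sys
from scipy.optimize import least_squares
def cloud(m,d,mask):
    K=np.array(m['K']);v,u=np.nonzero(mask&(d>0))
    n=cv2.undistortPoints(np.stack([u,v],1).astype(float).reshape(-1,1,2),K,np.array(m['distortion']))[:,0]
    z=d[v,u];P=np.c_[n*z[:,None],z]
    return (P-np.array(m['t']))@np.array(m['R']), np.c_[u,v]
def fit(P):
    f=lambda q:np.hypot(P[:,0]-q[0],P[:,1]-q[1])-q[2]
    r=least_squares(f,[*np.median(P[:,:2],0),.06],loss='soft_l1',f_scale=.003); return r.x
def rim(P,cam,name,drop=.006):
    # top height
    top=np.percentile(P[:,2],97); Q=P[P[:,2]>top-drop]
    # outer boundary: convex hull
    h=cv2.convexHull(Q[:,:2].astype(np.float32))[:,0]
    x=fit(h); print(cam,name,'top %.4f'%np.median(Q[:,2]),'hull c %.4f %.4f R %.4f'%tuple(x),len(Q))
if __name__=='__main__':
  for cam in sys.argv[1].split(','):
    m=env.camera_model(cam); p,d=env.camera(cam)
    for name in sys.argv[2].split(','):
        for s in env.silhouettes(cam,name)[:3]:
            P,uv=cloud(m,d,s['pixels'])
            print(name,'p%.2f'%s['p'],s['box'])
            if s['p']>.2 and len(P)>50: rim(P,cam,name)
E
python3 meas.py top,side tub_large,tub_middle,tub_small,cover; python3 -c "
from cell import env
m=env.camera_model('wrist');o=env.get_obs()
import numpy as np
from scipy.spatial.transform import Rotation as R
q=o['eef_rot'];T=R.from_quat([*q[1:],q[0]]).as_matrix();Rc=np.array(m['R']);c=-Rc.T@m['t']
print('cam in tool',T.T@(c-o['tool_pos']),(Rc@T).round(3));print(T.round(3))
print(m['K'],m['distortion'])"
```

```text
tub_large p0.92 [436.2, 207.6, 63.5, 59.7]
top tub_large top 0.0831 hull c 0.4364 -0.3906 R 0.0755 547
tub_middle p0.87 [150.0, 213.3, 51.6, 49.2]
top tub_middle top 0.0811 hull c 0.4312 0.3854 R 0.0614 435
tub_small p0.75 [250.2, 168.8, 39.5, 33.4]
top tub_small top 0.0796 hull c 0.5749 0.1343 R 0.0472 316
tub_small p0.33 [162.4, 117.4, 48.2, 28.6]
top tub_small top 0.0698 hull c 0.7273 0.3708 R 0.0550 848
tub_small p0.33 [428.1, 111.0, 48.2, 34.7]
top tub_small top 0.0547 hull c 0.7306 -0.3620 R 0.0549 941
cover p0.83 [331.4, 153.4, 58.2, 58.3]
top cover top 0.1029 hull c 0.5764 -0.1064 R 0.0149 121
cover p0.62 [436.1, 205.0, 64.5, 61.8]
top cover top 0.0831 hull c 0.4365 -0.3904 R 0.0754 541
tub_large p0.74 [362.0, 118.5, 48.0, 43.6]
side tub_large top 0.0816 hull c 0.4356 -0.3893 R 0.0764 271
tub_middle p0.86 [258.6, 297.7, 69.4, 81.7]
side tub_middle top 0.0810 hull c 0.4308 0.3859 R 0.0615 848
tub_middle p0.61 [288.5, 156.5, 53.6, 51.3]
side tub_middle top 0.1014 hull c 0.5740 -0.1038 R 0.0148 87
tub_small p0.63 [261.9, 208.1, 38.2, 48.1]
side tub_small top 0.0787 hull c 0.5739 0.1351 R 0.0476 354
tub_small p0.20 [139.3, 260.3, 63.4, 64.0]
cover p0.96 [288.3, 157.0, 53.9, 52.5]
side cover top 0.1014 hull c 0.5740 -0.1038 R 0.0148 87
cover p0.69 [361.1, 120.2, 49.7, 42.5]
side cover top 0.0816 hull c 0.4352 -0.3888 R 0.0760 263
cam in tool [ 0.0001917  -0.08068085 -0.14267542] [[ 1.    -0.    -0.001]
 [ 0.     0.95  -0.312]
 [ 0.001  0.312  0.95 ]]
[[ 0.389 -0.921  0.   ]
 [-0.921 -0.389 -0.   ]
 [ 0.    -0.    -1.   ]]
[[336.9096724    0.         323.82353839]
 [  0.         336.9096724  202.55168994]
 [  0.           0.           1.        ]] [-0.02850007  0.          0.          0.          0.        ]
```

The measured heights match the text and both views agree. The centres are:

| Item | x (m) | y (m) |
|---|---|---|
| Large tub | 0.436 | -0.390 |
| Middle tub | 0.431 | 0.3855 |
| Small tub | 0.5745 | 0.1347 |
| Cover | 0.575 | -0.105 |

I'll turn the tool to yaw 0 (tool x = world x) and grasp each tub by its far wall. The first move rolls while heading inward.

```bash
python3 -m jog '[{"delta_pos":[-0.52,-0.82,0],"roll":-0.93},{"delta_pos":[-0.44,-0.87,0],"roll":-0.93},{"delta_pos":[-0.35,-0.9,0],"roll":-0.93},{"delta_pos":[-0.26,-0.93,0],"roll":-0.93},{"delta_pos":[-0.17,-0.96,0],"roll":-0.93},{"delta_pos":[-0.08,-0.97,0],"roll":-0.93},{"delta_pos":[0.02,-0.97,0],"roll":-0.93},{"delta_pos":[0.11,-0.96,0],"roll":-0.93},{"delta_pos":[0.21,-0.95,0],"roll":-0.93},{"delta_pos":[0.3,-0.92,0],"roll":-0.93},{"delta_pos":[0.39,-0.89,0],"roll":-0.93},{"delta_pos":[0.47,-0.85,0],"roll":-0.93}]' 0.4 60
```

```text
clock: 1.85
tool_pos: [0.3563, -0.3311, 0.2317]
eef_rot: [0.002, 1.0, 0.02, 0.001]
contact_force: [0.7, 0.3, -0.4]
gripper_width: 0.0341
```

```bash
python3 -m jog '[{"delta_pos":[0.55,-1,0],"roll":0.38},{"delta_pos":[0.55,-1,0],"roll":0},{"delta_pos":[0.55,-1,0],"roll":0},{"delta_pos":[0.55,-1,0],"roll":0},{"delta_pos":[0.55,-1,0],"roll":0},{"delta_pos":[0.55,-1,0],"roll":0},{"delta_pos":[0.55,-1,0],"roll":0},{"delta_pos":[0.55,-1,0],"roll":0},{"delta_pos":[0.55,-1,0],"roll":0},{"delta_pos":[0.55,-1,0],"roll":0},{"delta_pos":[0.55,-1,0],"roll":0},{"delta_pos":[0.55,-1,0],"roll":0}]'
python3 -m jog '[{"delta_pos":[0,-1,0],"roll":0},{"delta_pos":[0,-1,0],"roll":0},{"delta_pos":[0,-1,0],"roll":0},{"delta_pos":[0,-1,0],"roll":0},{"delta_pos":[0,-1,0],"roll":0},{"delta_pos":[0,-1,0],"roll":0},{"delta_pos":[0,-1,0],"roll":0},{"delta_pos":[0,-1,0],"roll":0},{"delta_pos":[0,-1,0],"roll":0},{"delta_pos":[0,-1,0],"roll":0},{"delta_pos":[0,-1,0],"roll":0},{"delta_pos":[0,-1,0],"roll":0}]'
```

```text
clock: 3.05
tool_pos: [0.4926, -0.0809, 0.2329]
eef_rot: [0.003, 1.0, 0.0, 0.003]
contact_force: [-0.5, 0.5, -0.1]
gripper_width: 0.0344
clock: 4.25
tool_pos: [0.494, 0.1695, 0.2326]
eef_rot: [0.003, 1.0, 0.0, 0.005]
contact_force: [0.5, -0.3, 0.3]
gripper_width: 0.0344
```

```bash
python3 -m jog '[{"delta_pos":[0,-1,0],"roll":0},{"delta_pos":[0,-1,0],"roll":0},{"delta_pos":[0,-1,0],"roll":0},{"delta_pos":[0,-1,0],"roll":0},{"delta_pos":[0,-1,0],"roll":0},{"delta_pos":[0,-1,0],"roll":0},{"delta_pos":[0,-1,0],"roll":0}]'
```

```text
clock: 4.95
tool_pos: [0.4935, 0.3157, 0.2324]
eef_rot: [0.003, 1.0, 0.001, 0.006]
contact_force: [0.4, -0.4, 0.0]
gripper_width: 0.0344
```

```bash
python3 -m jog '[{"delta_pos":[-0.1,-0.85,0],"roll":0},{"delta_pos":[-0.1,-0.85,0],"roll":0},{"delta_pos":[-0.1,-0.85,0],"roll":0},{"delta_pos":[0,-0.85,0],"roll":0},{"delta_pos":[0,0,0.2],"roll":0}]'; python3 look.py b wrist; python3 meas.py wrist tub_middle
```

```text
clock: 5.45
tool_pos: [0.4866, 0.3904, 0.228]
eef_rot: [0.003, 1.0, 0.002, 0.006]
contact_force: [0.4, -0.6, -0.6]
gripper_width: 0.0345
{'clock': 5.45, 'tool_pos': array([0.48660381, 0.39038441, 0.22802631]), 'eef_rot': array([0.00252773, 0.99997479, 0.00162246, 0.00643471]), 'contact_force': array([ 0.44363363, -0.62875292, -0.6143697 ]), 'gripper_width': 0.034538076294047246}
tub_middle p0.62 [192.9, 116.5, 137.5, 134.4]
wrist tub_middle top 0.0817 hull c 0.4319 0.3850 R 0.0615 3837
```

View pics/b_wrist.png

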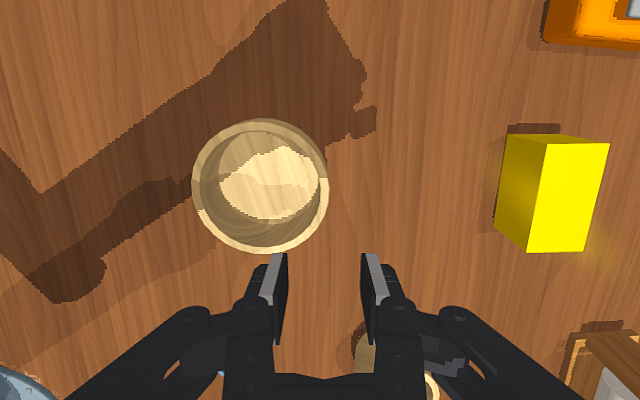

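The wrist view shows the tub ring at about (260,185) with the fingers clear of it. The wrist fit gives (0.432,0.385) and top 0.082, in agreement with the other views. Now descending.

```bash
python3 -m jog '[{"delta_pos":[0.05,0.2,1],"roll":0.03},{"delta_pos":[0,0,1],"roll":0},{"delta_pos":[0,0,1],"roll":0},{"delta_pos":[0,0,1],"roll":0},{"delta_pos":[0,0,1],"roll":0},{"delta_pos":[0,0,0.6],"roll":0},{"delta_pos":[0,0,0],"roll":0}]'
```

```text
clock: 6.3
tool_pos: [0.4907, 0.3771, 0.114]
eef_rot: [0.004, 1.0, -0.005, 0.007]
contact_force: [0.6, -0.5, -0.4]
gripper_width: 0.0344
```

```bash
python3 -m jog '[{"delta_pos":[-0.07,-0.45,0.6],"roll":-0.05},{"delta_pos":[0,0,1],"roll":-0.05},{"delta_pos":[0,0,1],"roll":0},{"delta_pos":[0,0,0],"roll":0}]'
```

```text
clock: 6.7
tool_pos: [0.4926, 0.3885, 0.0631]
eef_rot: [0.002, 1.0, 0.0, 0.01]
contact_force: [0.1, -0.2, -0.9]
gripper_width: 0.0343
```

```bash
python3 -m jog '[{"delta_pos":[-0.15,0.1,0.15],"roll":0},{"delta_pos":[0,0,0.1],"roll":0}]'; python3 -m jog '[{"delta_pos":[0,0,0],"roll":0},{"delta_pos":[0,0,0],"roll":0},{"delta_pos":[0,0,0],"roll":0},{"delta_pos":[0,0,0],"roll":0},{"delta_pos":[0,0,0],"roll":0}]' 0 80; python3 look.py c side wrist
```

```text
clock: 6.9
tool_pos: [0.4904, 0.3877, 0.0595]
eef_rot: [0.001, 1.0, 0.001, 0.011]
contact_force: [0.4, -0.4, -0.3]
gripper_width: 0.0337
clock: 7.4
tool_pos: [0.4905, 0.388, 0.0616]
eef_rot: [0.001, 1.0, 0.001, 0.011]
contact_force: [-0.5, -0.0, -1.7]
gripper_width: 0.008
{'clock': 7.4, 'tool_pos': array([0.49051157, 0.38803326, 0.06157139]), 'eef_rot': array([7.50547624e-04, 9.99934629e-01, 7.83100207e-04, 1.13824955e-02]), 'contact_force': array([-0.54160794, -0.00823524, -1.72958536]), 'gripper_width': 0.008047496017659682}
```

View pics/c_wrist.png

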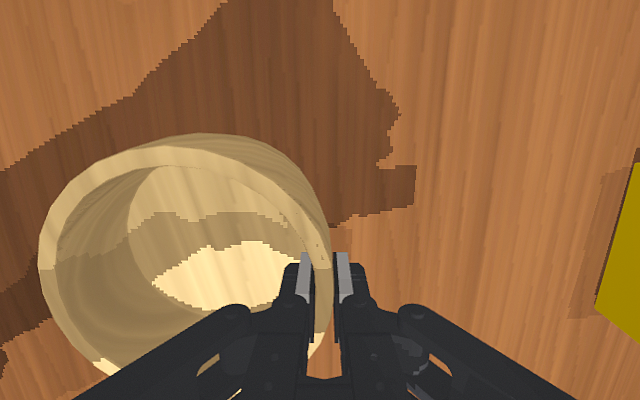

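Wall gripped at 8.0 mm, with the pads either side of the rim at (300–340,280). Lifting.

```bash
python3 -m jog '[{"delta_pos":[0,0,-0.3],"roll":0},{"delta_pos":[0,0,-0.7],"roll":0},{"delta_pos":[0,0,-1],"roll":0},{"delta_pos":[0,0,-1],"roll":0},{"delta_pos":[0,0,-1],"roll":0},{"delta_pos":[0,0,-1],"roll":0},{"delta_pos":[0,0,-1],"roll":0},{"delta_pos":[0,0,-0.7],"roll":0}]' 0 100; python3 look.py d side wrist; python3 meas.py side tub_middle
```

```text
clock: 8.3
tool_pos: [0.4865, 0.3868, 0.1983]
eef_rot: [0.003, 1.0, 0.0, 0.01]
contact_force: [0.5, -0.4, -3.1]
gripper_width: 0.0071
{'clock': 8.3, 'tool_pos': array([0.48653936, 0.38677012, 0.198298  ]), 'eef_rot': array([2.98518057e-03, 9.99948156e-01, 2.53925225e-04, 9.73187778e-03]), 'contact_force': array([ 0.49081537, -0.42195333, -3.11427639]), 'gripper_width': 0.007056999169956641}
tub_middle p0.70 [251.0, 251.6, 77.7, 91.8]
side tub_middle top 0.2182 hull c 0.4289 0.3895 R 0.0614 951
```

View pics/d_side.png

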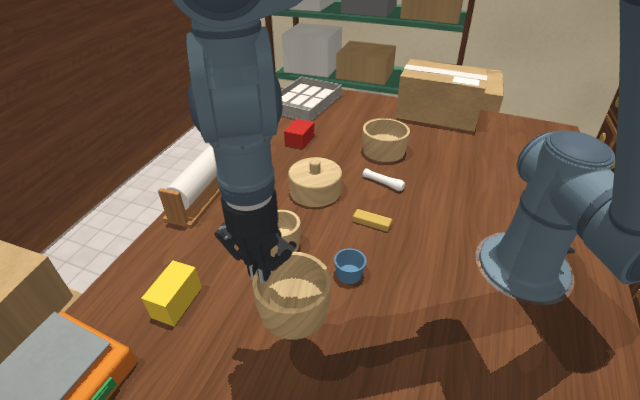

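The tub is held level (rim at 0.218, underside about 0.137, at roughly (290,290)). Carrying it across.

```bash
python3 -m jog '[{"delta_pos":[0.1,0.4,0],"roll":0},{"delta_pos":[0.1,0.8,0],"roll":0},{"delta_pos":[0.1,1,0],"roll":0},{"delta_pos":[0,1,0],"roll":0},{"delta_pos":[0,1,0],"roll":0},{"delta_pos":[0,1,0],"roll":0},{"delta_pos":[0,1,0],"roll":0},{"delta_pos":[0,1,0],"roll":0},{"delta_pos":[0,1,0],"roll":0},{"delta_pos":[0,1,0],"roll":0},{"delta_pos":[0,1,0],"roll":0},{"delta_pos":[0,1,0],"roll":0}]'
python3 -m jog '[{"delta_pos":[0,1,0],"roll":0},{"delta_pos":[0,1,0],"roll":0},{"delta_pos":[0,1,0],"roll":0},{"delta_pos":[0,1,0],"roll":0},{"delta_pos":[0,1,0],"roll":0},{"delta_pos":[0,1,0],"roll":0},{"delta_pos":[0,1,0],"roll":0},{"delta_pos":[0,1,0],"roll":0},{"delta_pos":[0,1,0],"roll":0},{"delta_pos":[0,1,0],"roll":0},{"delta_pos":[0,1,0],"roll":0},{"delta_pos":[0,1,0],"roll":0}]'
```

```text
clock: 9.7
tool_pos: [0.4837, 0.1395, 0.1868]
eef_rot: [0.01, 1.0, -0.002, -0.001]
contact_force: [0.0, -0.3, -2.1]
gripper_width: 0.0074
clock: 10.9
tool_pos: [0.4645, -0.1219, 0.1826]
eef_rot: [0.011, 1.0, -0.008, -0.01]
contact_force: [0.2, -0.3, -3.3]
gripper_width: 0.0073
```

```bash
python3 -m jog '[{"delta_pos":[0.2,1,-0.05],"roll":-0.15},{"delta_pos":[0.2,1,-0.05],"roll":0},{"delta_pos":[0.2,1,-0.05],"roll":0},{"delta_pos":[0.2,1,-0.05],"roll":0},{"delta_pos":[0.2,1,-0.05],"roll":0},{"delta_pos":[0.2,1,-0.05],"roll":0},{"delta_pos":[0.2,1,-0.05],"roll":0},{"delta_pos":[0.2,1,-0.05],"roll":0},{"delta_pos":[0.2,1,0],"roll":0},{"delta_pos":[0.2,1,0],"roll":0},{"delta_pos":[0.2,0.8,0],"roll":0},{"delta_pos":[0,0.4,0],"roll":0}]'; python3 look.py e top wrist; python3 meas.py top tub_middle,tub_large; python3 meas.py wrist tub_middle
```

```text
clock: 12.1
tool_pos: [0.488, -0.3611, 0.1828]
eef_rot: [0.005, 1.0, -0.007, -0.02]
contact_force: [0.0, 0.5, -2.3]
gripper_width: 0.0074
{'clock': 12.1, 'tool_pos': array([ 0.48797773, -0.3610568 ,  0.18275778]), 'eef_rot': array([ 0.00490517,  0.99977422, -0.00665054, -0.01957599]), 'contact_force': array([ 0.02865766,  0.4656862 , -2.29155195]), 'gripper_width': 0.007447450227532421}
tub_middle p0.75 [434.9, 205.2, 41.7, 49.3]
top tub_middle top 0.1314 hull c 0.4280 -0.3838 R 0.0820 23
tub_middle p0.67 [443.7, 211.0, 62.2, 56.5]
top tub_middle top 0.2061 hull c 0.4318 -0.3570 R 0.0611 441
tub_large p0.64 [437.6, 206.7, 34.8, 46.6]
top tub_large top 0.0837 hull c 0.4358 -0.3807 R 0.0721 134
tub_middle p0.78 [38.9, 133.2, 292.4, 237.7]
wrist tub_middle top 0.2065 hull c 0.4324 -0.3566 R 0.0614 12667
```

View pics/e_wrist.png

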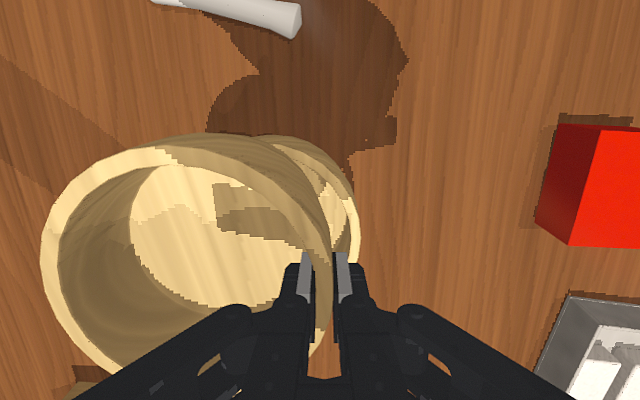

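View pics/e_top.png

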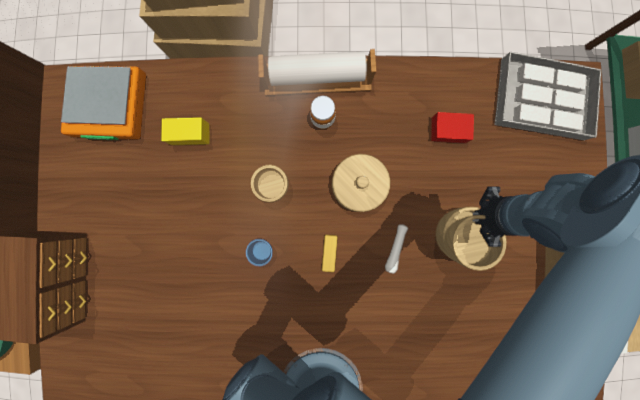

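```bash
cat > tilt.py <<'E'
import sys,numpy as np
from meas import *
def tilt(cam,name,half=None):
    m=env.camera_model(cam); o=env.get_obs(); p,d=env.camera(cam); s=env.silhouettes(cam,name)[0]
    P,uv=cloud(m,d,s['pixels'])
    # iterative plane: top surface
    a=np.array([0,0,np.percentile(P[:,2],95)])
    for k in range(12):
        r=P[:,2]-(P[:,:2]@a[:2]+a[2]); Q=P[np.abs(r)<(.008 if k<5 else .003)]
        a=np.linalg.lstsq(np.c_[Q[:,:2],np.ones(len(Q))],Q[:,2],rcond=None)[0]
    h=cv2.convexHull(Q[:,:2].astype(np.float32))[:,0]; x=fit(h)
    print(name,'p%.2f'%s['p'],'axis xy tilt',(-a[:2]).round(4),'rim centre',x.round(4),'z %.4f'%(x[:2]@a[:2]+a[2]),'n',len(Q),'tool',o['tool_pos'].round(4),o['eef_rot'].round(3))
    return x,a
if __name__=='__main__': tilt(sys.argv[1],sys.argv[2])
E
python3 tilt.py wrist tub_middle
```

```text
tub_middle p0.74 axis xy tilt [0.0405 0.0042] rim centre [ 0.4328 -0.3565  0.0616] z 0.2070 n 12260 tool [ 0.4891 -0.3585  0.1839] [ 0.005  1.    -0.005 -0.019]
```

```bash
python3 -m jog '[{"delta_pos":[0.1,0.6,0],"roll":-0.1},{"delta_pos":[0.1,0.6,0],"roll":0},{"delta_pos":[0.05,0.3,0],"roll":0},{"delta_pos":[0,0,0],"roll":0}]'; python3 tilt.py wrist tub_middle
```

```text
clock: 12.95
tool_pos: [0.4952, -0.391, 0.1845]
eef_rot: [0.006, 1.0, 0.001, -0.019]
contact_force: [0.7, 0.7, -3.0]
gripper_width: 0.0072
tub_middle p0.80 axis xy tilt [0.0393 0.0066] rim centre [ 0.439  -0.3895  0.0614] z 0.2076 n 12214 tool [ 0.4952 -0.391   0.1845] [ 0.006  1.     0.001 -0.019]
```

```bash
python3 -m jog '[{"delta_pos":[0.04,0,0.7],"roll":0},{"delta_pos":[0.04,0,0.7],"roll":0},{"delta_pos":[0.04,0,0.7],"roll":0},{"delta_pos":[0.04,0,0.4],"roll":0},{"delta_pos":[0,0,0],"roll":0}]'; python3 tilt.py wrist tub_middle
```

```text
clock: 13.55
tool_pos: [0.4966, -0.3898, 0.1335]
eef_rot: [0.005, 1.0, 0.002, -0.018]
contact_force: [-0.3, -0.2, -2.9]
gripper_width: 0.0075
tub_middle p0.84 axis xy tilt [0.0383 0.0051] rim centre [ 0.4402 -0.3886  0.0616] z 0.1564 n 12157 tool [ 0.4966 -0.3898  0.1335] [ 0.005  1.     0.002 -0.018]
```

```bash
python3 -m jog '[{"delta_pos":[-0.02,0.01,0.6],"roll":0},{"delta_pos":[-0.02,0.01,0.6],"roll":0},{"delta_pos":[0,0,0.4],"roll":0},{"delta_pos":[0,0,0.2],"roll":0},{"delta_pos":[0,0,0],"roll":0}]'; python3 tilt.py wrist tub_middle
```

```text
clock: 14.15
tool_pos: [0.4956, -0.3919, 0.0974]
eef_rot: [0.007, 1.0, 0.002, -0.017]
contact_force: [-0.7, -0.5, -2.8]
gripper_width: 0.0075
tub_middle p0.86 axis xy tilt [0.0358 0.0083] rim centre [ 0.4392 -0.3907  0.0616] z 0.1202 n 12180 tool [ 0.4956 -0.3919  0.0974] [ 0.007  1.     0.002 -0.017]
```

```bash
python3 -m jog '[{"delta_pos":[0,0,0.2],"roll":0},{"delta_pos":[0,0,0.1],"roll":0},{"delta_pos":[0,0,0],"roll":0}]'; python3 tilt.py wrist tub_middle
```

```text
clock: 14.55
tool_pos: [0.4965, -0.393, 0.0928]
eef_rot: [0.008, 1.0, 0.002, -0.016]
contact_force: [-0.2, -1.0, -3.3]
gripper_width: 0.0076
tub_middle p0.56 axis xy tilt [0.0335 0.0108] rim centre [ 0.4401 -0.3919  0.0617] z 0.1155 n 12199 tool [ 0.4965 -0.393   0.0928] [ 0.008  1.     0.002 -0.016]
```

```bash
python3 -m jog '[{"delta_pos":[-0.1,0,0.12],"roll":0},{"delta_pos":[-0.05,-0.05,0.1],"roll":0},{"delta_pos":[0,0,0],"roll":0}]'; python3 tilt.py wrist tub_middle
```

```text
clock: 14.95
tool_pos: [0.495, -0.3939, 0.0913]
eef_rot: [0.01, 1.0, 0.002, -0.013]
contact_force: [-0.1, 0.1, -3.3]
gripper_width: 0.0071
tub_middle p0.74 axis xy tilt [0.0306 0.0153] rim centre [ 0.4384 -0.3925  0.0616] z 0.1138 n 12239 tool [ 0.495  -0.3939  0.0913] [ 0.01   1.     0.002 -0.013]
```

```bash
python3 -m jog '[{"delta_pos":[0,-0.08,0.12],"roll":0},{"delta_pos":[0,-0.05,0.1],"roll":0},{"delta_pos":[0,0,0],"roll":0}]'; python3 tilt.py wrist tub_middle
```

```text
clock: 15.35
tool_pos: [0.4954, -0.3941, 0.0912]
eef_rot: [0.014, 1.0, 0.001, -0.012]
contact_force: [0.2, 1.3, -2.1]
gripper_width: 0.0071
tub_middle p0.95 axis xy tilt [0.0302 0.0199] rim centre [ 0.4387 -0.3927  0.0617] z 0.1137 n 12249 tool [ 0.4954 -0.3941  0.0912] [ 0.014  1.     0.001 -0.012]
```

It has touched down and is centred within about 3 mm, so I'm releasing it.

```bash
python3 -m jog '[{"delta_pos":[0,0,0],"roll":0},{"delta_pos":[0,0,0],"roll":0},{"delta_pos":[0,0,0],"roll":0}]' 0.35 20; python3 tilt.py wrist tub_middle;python3 look.py f wrist
```

```text
clock: 15.75
tool_pos: [0.4957, -0.3946, 0.0904]
eef_rot: [0.014, 1.0, 0.001, -0.012]
contact_force: [0.3, -0.4, -0.8]
gripper_width: 0.0303
tub_middle p0.70 axis xy tilt [-0.0032 -0.0018] rim centre [ 0.4379 -0.3952  0.0617] z 0.1116 n 12739 tool [ 0.4957 -0.3946  0.0904] [ 0.014  1.     0.001 -0.012]
{'clock': 15.85, 'tool_pos': array([ 0.49570028, -0.39452536,  0.09042212]), 'eef_rot': array([ 0.01398073,  0.99982446,  0.00128603, -0.01240681]), 'contact_force': array([-0.11424235,  0.13387956,  0.30631592]), 'gripper_width': 0.030078957967939406}
```

View pics/f_wrist.png

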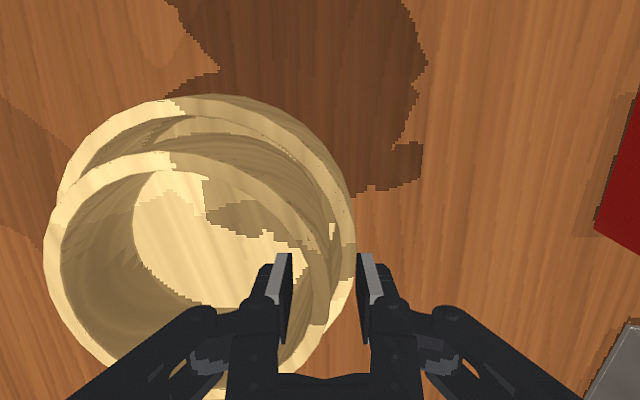

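Seated: rim at 0.1116 and level. Rising, then moving over to the small tub.

```bash
python3 -m jog '[{"delta_pos":[0,0,-0.5],"roll":0},{"delta_pos":[0,0,-0.9],"roll":0},{"delta_pos":[0,0,-1],"roll":0},{"delta_pos":[0,0,-1],"roll":0},{"delta_pos":[0,-0.5,-1],"roll":0},{"delta_pos":[0.2,-1,-0.6],"roll":0},{"delta_pos":[0.25,-1,0],"roll":0},{"delta_pos":[0.25,-1,0],"roll":0},{"delta_pos":[0.25,-1,0],"roll":0},{"delta_pos":[0.25,-1,0],"roll":0},{"delta_pos":[0.25,-1,0],"roll":0},{"delta_pos":[0.25,-1,0],"roll":0}]'
```

```text
clock: 17.1
tool_pos: [0.5341, -0.2323, 0.1952]
eef_rot: [0.014, 1.0, 0.0, -0.01]
contact_force: [-0.3, 0.3, 0.3]
gripper_width: 0.0301
```

```bash
python3 -m jog '[{"delta_pos":[0.25,-1,0],"roll":0},{"delta_pos":[0.25,-1,0],"roll":0},{"delta_pos":[0.25,-1,0],"roll":0},{"delta_pos":[0.25,-1,0],"roll":0},{"delta_pos":[0.25,-1,0],"roll":0},{"delta_pos":[0.25,-1,0],"roll":0},{"delta_pos":[0.25,-1,0],"roll":0},{"delta_pos":[0.25,-1,0],"roll":0},{"delta_pos":[0.25,-1,0],"roll":0},{"delta_pos":[0.25,-1,0],"roll":0},{"delta_pos":[0.25,-1,0],"roll":0},{"delta_pos":[0.25,-1,0],"roll":0}]'; python3 look.py g top
```

```text
clock: 18.3
tool_pos: [0.5906, 0.0334, 0.1909]
eef_rot: [0.012, 1.0, 0.005, -0.01]
contact_force: [0.7, 0.2, 0.2]
gripper_width: 0.0297
{'clock': 18.3, 'tool_pos': array([0.59060683, 0.0333968 , 0.19092883]), 'eef_rot': array([ 0.01202069,  0.9998616 ,  0.00532341, -0.01019563]), 'contact_force': array([0.65796714, 0.16234287, 0.22340615]), 'gripper_width': 0.02965525077152353}
```

View pics/g_top.png

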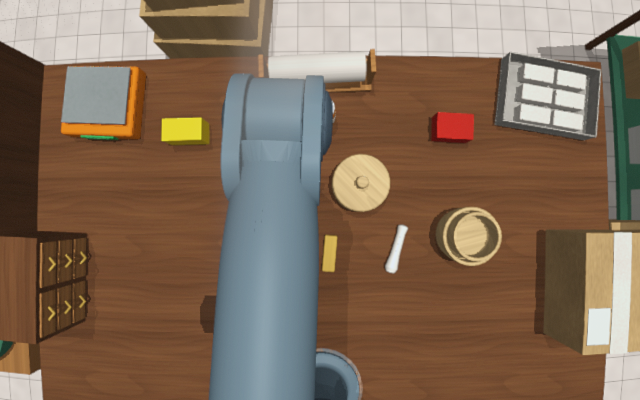

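The top view shows the middle tub nested in the large one at (468,237). Measuring the nest, then moving over the small tub.

```bash
python3 meas.py top tub_large,tub_middle; python3 -m jog '[{"delta_pos":[0.3,-0.95,0],"roll":0.1},{"delta_pos":[0.3,-0.95,0],"roll":0},{"delta_pos":[0.3,-0.95,0],"roll":0},{"delta_pos":[0.3,-0.9,0],"roll":0},{"delta_pos":[0.2,-0.8,0],"roll":0},{"delta_pos":[0,0,0],"roll":0}]'; python3 tilt.py wrist tub_small
```

```text
tub_large p0.69 [434.8, 207.9, 50.1, 58.7]
top tub_large top 0.0831 hull c 0.4369 -0.3878 R 0.0735 309
tub_middle p0.82 [444.1, 210.6, 56.9, 48.9]
top tub_middle top 0.1110 hull c 0.4377 -0.3945 R 0.0617 457
clock: 19.1
tool_pos: [0.6179, 0.1208, 0.1887]
eef_rot: [0.014, 1.0, -0.004, -0.011]
contact_force: [0.9, 0.4, 0.1]
gripper_width: 0.0299
tub_small p0.59 axis xy tilt [-0.0022 -0.0001] rim centre [0.5755 0.1345 0.0475] z 0.0797 n 3630 tool [0.6179 0.1208 0.1887] [ 0.014  1.    -0.004 -0.011]
```

```bash
python3 -m jog '[{"delta_pos":[0.1,-0.5,0.3],"roll":-0.1},{"delta_pos":[0.1,-0.35,0.8],"roll":0},{"delta_pos":[0,0,1],"roll":0},{"delta_pos":[0,0,1],"roll":0},{"delta_pos":[0,0,0.8],"roll":0},{"delta_pos":[0,0,0],"roll":0}]'
```

```text
clock: 19.8
tool_pos: [0.6201, 0.132, 0.1072]
eef_rot: [0.014, 1.0, -0.001, -0.01]
contact_force: [-0.7, 0.7, -0.4]
gripper_width: 0.0302
```

```bash
python3 -m jog '[{"delta_pos":[-0.02,-0.15,0.7],"roll":0},{"delta_pos":[0,-0.05,0.8],"roll":0},{"delta_pos":[0,0,0.7],"roll":0},{"delta_pos":[0,0,0.2],"roll":0},{"delta_pos":[0,0,0],"roll":0}]'; python3 look.py h wrist
```

```text
clock: 20.3
tool_pos: [0.6201, 0.1338, 0.0608]
eef_rot: [0.014, 1.0, -0.002, -0.009]
contact_force: [-0.1, -1.0, -0.2]
gripper_width: 0.03
{'clock': 20.3, 'tool_pos': array([0.62008363, 0.13376326, 0.06077382]), 'eef_rot': array([ 0.01409166,  0.99986077, -0.0018843 , -0.00873581]), 'contact_force': array([-0.11696333, -1.01903514, -0.17208238]), 'gripper_width': 0.03002786867819942}
```

View pics/h_wrist.png

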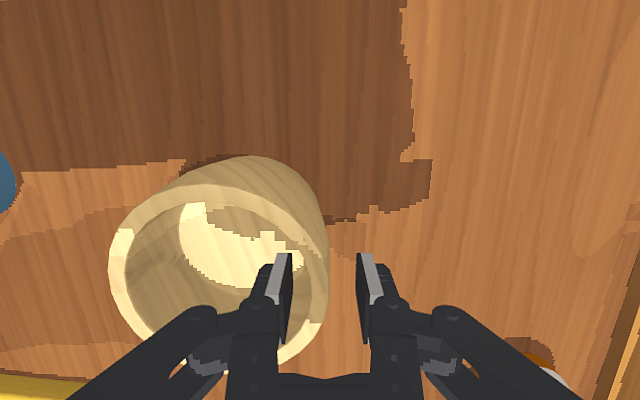

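The wall sits between the pads at (325,290). Closing and lifting.

```bash
python3 -m jog '[{"delta_pos":[-0.05,0,0.05],"roll":0},{"delta_pos":[0,0,0],"roll":0},{"delta_pos":[0,0,0],"roll":0},{"delta_pos":[0,0,0],"roll":0},{"delta_pos":[0,0,0],"roll":0}]' 0 90; python3 -m jog '[{"delta_pos":[0,0,-0.3],"roll":0},{"delta_pos":[0,0,-0.7],"roll":0},{"delta_pos":[0,0,-1],"roll":0},{"delta_pos":[0,0,-1],"roll":0},{"delta_pos":[0,0,-1],"roll":0},{"delta_pos":[0,0,-1],"roll":0},{"delta_pos":[0,0,-1],"roll":0},{"delta_pos":[0,0,-1],"roll":0},{"delta_pos":[0,0,-0.8],"roll":0}]'; python3 tilt.py wrist tub_small
```

```text
clock: 20.85
tool_pos: [0.6208, 0.1339, 0.0628]
eef_rot: [0.014, 1.0, -0.002, -0.007]
contact_force: [-0.6, -1.6, -1.3]
gripper_width: 0.0071
clock: 21.75
tool_pos: [0.6203, 0.1381, 0.224]
eef_rot: [0.014, 1.0, -0.002, -0.01]
contact_force: [-0.3, -0.3, -2.1]
gripper_width: 0.0075
tub_small p0.68 axis xy tilt [ 0.02   -0.0007] rim centre [0.5779 0.139  0.0475] z 0.2429 n 8242 tool [0.6203 0.1381 0.224 ] [ 0.014  1.    -0.002 -0.01 ]
```

```bash
python3 -m jog '[{"delta_pos":[-0.1,0.5,0],"roll":0},{"delta_pos":[-0.2,0.8,0],"roll":0},{"delta_pos":[-0.2,1,0],"roll":0},{"delta_pos":[-0.2,1,0],"roll":0},{"delta_pos":[-0.2,1,0],"roll":0},{"delta_pos":[-0.2,1,0],"roll":0},{"delta_pos":[-0.2,1,0],"roll":0},{"delta_pos":[-0.2,1,0],"roll":0},{"delta_pos":[-0.2,1,0],"roll":0},{"delta_pos":[-0.2,1,0],"roll":0},{"delta_pos":[-0.2,1,0],"roll":0},{"delta_pos":[-0.2,1,0],"roll":0}]'
```

```text
clock: 23.05
tool_pos: [0.5581, -0.1064, 0.2192]
eef_rot: [0.015, 1.0, -0.004, -0.021]
contact_force: [-0.1, 0.4, -1.7]
gripper_width: 0.0072
```

```bash
python3 -m jog '[{"delta_pos":[-0.22,1,0],"roll":-0.05},{"delta_pos":[-0.22,1,0],"roll":0},{"delta_pos":[-0.22,1,0],"roll":0},{"delta_pos":[-0.22,1,0],"roll":0},{"delta_pos":[-0.22,1,0],"roll":0},{"delta_pos":[-0.22,1,0],"roll":0},{"delta_pos":[-0.22,1,0],"roll":0},{"delta_pos":[-0.22,1,0],"roll":0},{"delta_pos":[-0.22,1,0],"roll":0},{"delta_pos":[-0.22,1,0],"roll":0},{"delta_pos":[-0.22,0.9,0],"roll":0},{"delta_pos":[-0.1,0.6,0],"roll":0}]';python3 -m jog '[{"delta_pos":[0,0.3,0],"roll":0},{"delta_pos":[0,0,0],"roll":0}]'; python3 tilt.py wrist tub_small
```

```text
clock: 24.25
tool_pos: [0.4797, -0.3531, 0.2131]
eef_rot: [0.009, 0.999, -0.009, -0.035]
contact_force: [-0.1, 0.6, -1.4]
gripper_width: 0.0078
clock: 24.45
tool_pos: [0.4772, -0.3608, 0.2116]
eef_rot: [0.008, 0.999, -0.01, -0.036]
contact_force: [-0.1, -0.4, -1.3]
gripper_width: 0.0077
tub_small p0.61 axis xy tilt [ 0.0723 -0.0134] rim centre [ 0.4358 -0.3592  0.0473] z 0.2328 n 8306 tool [ 0.4772 -0.3608  0.2116] [ 0.008  0.999 -0.01  -0.036]
```

```bash
python3 -m jog '[{"delta_pos":[0.15,0.5,0],"roll":-0.2},{"delta_pos":[0.15,0.5,0],"roll":0},{"delta_pos":[0.1,0.5,0],"roll":0},{"delta_pos":[0,0.15,0],"roll":0},{"delta_pos":[0,0,0],"roll":0}]';python3 tilt.py wrist tub_small
```

```text
clock: 25.05
tool_pos: [0.4875, -0.3912, 0.2119]
eef_rot: [0.007, 0.999, 0.003, -0.036]
contact_force: [0.3, -0.3, -0.8]
gripper_width: 0.0076
tub_small p0.97 axis xy tilt [ 0.0725 -0.015 ] rim centre [ 0.4461 -0.3908  0.0473] z 0.2330 n 8300 tool [ 0.4875 -0.3912  0.2119] [ 0.007  0.999  0.003 -0.036]
```

```bash
python3 -m jog '[{"delta_pos":[0,0.1,0.6],"roll":0},{"delta_pos":[0,0.05,0.6],"roll":0},{"delta_pos":[0,0,0.6],"roll":0},{"delta_pos":[0,0,0.3],"roll":0},{"delta_pos":[0,0,0],"roll":0}]';python3 tilt.py wrist tub_small
```

```text
clock: 25.65
tool_pos: [0.4831, -0.393, 0.1653]
eef_rot: [0.006, 0.999, 0.004, -0.037]
contact_force: [0.3, 0.8, -2.1]
gripper_width: 0.0071
tub_small p0.66 axis xy tilt [ 0.0742 -0.0178] rim centre [ 0.4418 -0.3928  0.0474] z 0.1864 n 8356 tool [ 0.4831 -0.393   0.1653] [ 0.006  0.999  0.004 -0.037]
```

```bash
python3 -m jog '[{"delta_pos":[0.05,0,0.5],"roll":0},{"delta_pos":[0.05,0,0.5],"roll":0},{"delta_pos":[0.05,0,0.5],"roll":0},{"delta_pos":[0,0,0.2],"roll":0},{"delta_pos":[0,0,0],"roll":0}]';python3 tilt.py wrist tub_small
```

```text
clock: 26.25
tool_pos: [0.485, -0.3944, 0.1303]
eef_rot: [0.007, 0.999, 0.004, -0.035]
contact_force: [-0.0, -0.5, -1.7]
gripper_width: 0.0076
tub_small p0.20 axis xy tilt [-0.0006  0.0016] rim centre [ 0.4368 -0.3915  0.0753] z 0.0838 n 5360 tool [ 0.485  -0.3944  0.1303] [ 0.007  0.999  0.004 -0.035]
```

```bash
python3 -m jog '[{"delta_pos":[-0.05,0,0.2],"roll":0},{"delta_pos":[-0.05,0,0.15],"roll":0},{"delta_pos":[0,0,0],"roll":0}]';python3 tilt.py wrist tub_small; python3 look.py i wrist
```

```text
clock: 26.65
tool_pos: [0.4832, -0.3953, 0.1247]
eef_rot: [0.008, 0.999, 0.004, -0.034]
contact_force: [0.1, -0.2, -1.6]
gripper_width: 0.008
tub_small p0.90 axis xy tilt [ 0.0697 -0.0123] rim centre [ 0.4418 -0.395   0.0474] z 0.1457 n 8418 tool [ 0.4832 -0.3953  0.1247] [ 0.008  0.999  0.004 -0.034]
{'clock': 26.75, 'tool_pos': array([ 0.48338419, -0.39542683,  0.12503079]), 'eef_rot': array([ 0.00821952,  0.99937435,  0.00368799, -0.03420142]), 'contact_force': array([ 0.12546761, -0.83706992, -1.63857463]), 'gripper_width': 0.007230919470100483}
```

View pics/i_wrist.png

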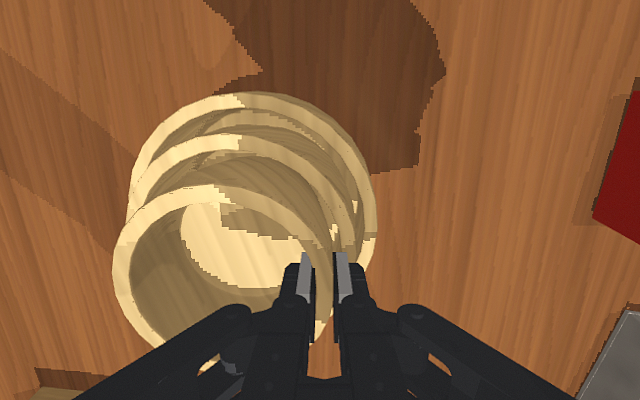

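The small tub is inside the middle one, with three concentric rims at about (230,200). About 3 mm more to contact.

```bash
python3 -m jog '[{"delta_pos":[-0.03,0,0.12],"roll":0},{"delta_pos":[0,0,0.12],"roll":0},{"delta_pos":[0,0,0.1],"roll":0},{"delta_pos":[0,0,0],"roll":0}]';python3 tilt.py wrist tub_small
```

```text
clock: 27.2
tool_pos: [0.4839, -0.3965, 0.1218]
eef_rot: [0.01, 0.999, 0.004, -0.032]
contact_force: [0.3, -0.2, -2.3]
gripper_width: 0.0076
tub_small p0.64 axis xy tilt [ 0.0661 -0.0089] rim centre [ 0.4423 -0.396   0.0473] z 0.1427 n 8413 tool [ 0.4839 -0.3965  0.1218] [ 0.01   0.999  0.004 -0.032]
```

```bash
python3 -m jog '[{"delta_pos":[-0.05,0,0.12],"roll":0},{"delta_pos":[-0.05,-0.03,0.15],"roll":0},{"delta_pos":[0,-0.03,0.15],"roll":0},{"delta_pos":[0,0,0],"roll":0}]';python3 tilt.py wrist tub_small
```

```text
clock: 27.7
tool_pos: [0.485, -0.3971, 0.1219]
eef_rot: [0.013, 1.0, 0.004, -0.027]
contact_force: [0.7, -0.2, -2.4]
gripper_width: 0.0072
tub_small p0.82 axis xy tilt [ 0.0559 -0.002 ] rim centre [ 0.4432 -0.3968  0.0475] z 0.1423 n 8426 tool [ 0.485  -0.3971  0.1219] [ 0.013  1.     0.004 -0.027]
```

Touchdown: the low edge is at 0.060 and pressing further levels the tub. Releasing.

```bash
python3 -m jog '[{"delta_pos":[-0.05,0,0.05],"roll":0},{"delta_pos":[0,0,0],"roll":0},{"delta_pos":[0,0,0],"roll":0}]' 0.35 20; python3 tilt.py wrist tub_small; python3 tilt.py wrist tub_middle
```

```text
clock: 28.1
tool_pos: [0.4836, -0.3974, 0.119]
eef_rot: [0.013, 1.0, 0.004, -0.028]
contact_force: [-0.4, 0.5, 0.6]
gripper_width: 0.0295
tub_small p0.73 axis xy tilt [-0.0022 -0.0002] rim centre [ 0.4392 -0.3966  0.0475] z 0.1397 n 8887 tool [ 0.4836 -0.3974  0.119 ] [ 0.013  1.     0.004 -0.028]
tub_middle p0.94 axis xy tilt [-0.0007  0.0025] rim centre [ 0.438  -0.3949  0.0615] z 0.1118 n 6785 tool [ 0.4836 -0.3973  0.119 ] [ 0.013  1.     0.004 -0.028]
```

Both are seated: small rim at 0.1397 and middle at 0.1118, level. Going up and over to the cover.

```bash
python3 -m jog '[{"delta_pos":[0,0,-0.5],"roll":0},{"delta_pos":[0,0,-0.9],"roll":0},{"delta_pos":[0,0,-1],"roll":0},{"delta_pos":[0,-0.3,-1],"roll":0},{"delta_pos":[0.25,-0.8,-0.7],"roll":0},{"delta_pos":[0.3,-1,0],"roll":0},{"delta_pos":[0.3,-1,0],"roll":0},{"delta_pos":[0.3,-1,0],"roll":0},{"delta_pos":[0.3,-1,0],"roll":0},{"delta_pos":[0.3,-1,0],"roll":0},{"delta_pos":[0.3,-1,0],"roll":0},{"delta_pos":[0.3,-1,0],"roll":0}]'
```

```text
clock: 29.5
tool_pos: [0.538, -0.2233, 0.2047]
eef_rot: [0.014, 1.0, 0.003, -0.024]
contact_force: [0.6, 0.8, 0.2]
gripper_width: 0.0299
```

```bash
python3 -m jog '[{"delta_pos":[0.3,-1,0],"roll":0},{"delta_pos":[0.3,-1,0],"roll":0},{"delta_pos":[0.3,-1,0],"roll":0},{"delta_pos":[0.3,-1,0],"roll":0},{"delta_pos":[0.3,-0.8,0],"roll":0},{"delta_pos":[0.2,-0.4,0],"roll":0},{"delta_pos":[0,0,0],"roll":0}]' 0.7; python3 look.py j wrist; python3 meas.py top,wrist cover; python3 - <<'E'
from meas import *
for cam in('wrist','top'):
    m=env.camera_model(cam);p,d=env.camera(cam)
    s=env.silhouettes(cam,'cover')[0]; P,uv=cloud(m,d,s['pixels'])
    Q=P[(P[:,2]>.09)&(P[:,2]<.11)]; print(cam,Q.mean(0),len(Q))
    Q=P[(P[:,2]>.064)&(P[:,2]<.076)]; print('plate',fit(cv2.convexHull(Q[:,:2].astype(np.float32))[:,0]),np.median(Q[:,2]))
E
```

```text
clock: 30.2
tool_pos: [0.5731, -0.1048, 0.2039]
eef_rot: [0.013, 1.0, 0.008, -0.023]
contact_force: [0.6, 0.6, -0.7]
gripper_width: 0.0597
{'clock': 30.2, 'tool_pos': array([ 0.57305454, -0.10481599,  0.20387978]), 'eef_rot': array([ 0.01298755,  0.99962835,  0.00758671, -0.02273616]), 'contact_force': array([ 0.6331421 ,  0.62730994, -0.70893059]), 'gripper_width': 0.05971537107629737}
cover p0.62 [334.6, 153.7, 23.8, 57.8]
top cover top 0.0695 hull c 0.5810 -0.0987 R 0.0669 751
cover p0.66 [249.7, 89.7, 176.0, 175.6]
wrist cover top 0.1037 hull c 0.5770 -0.1062 R 0.0155 1261
cover p0.32 [175.5, 336.5, 103.6, 47.3]
wrist cover top 0.2786 hull c 0.5446 -0.1003 R 0.0191 36
wrist [ 0.57699088 -0.10402395  0.10259153] 1360
plate [ 0.57689204 -0.10594835  0.07533982] 0.07002042526997723
top [nan nan nan] 0
plate [ 0.57662439 -0.10094663  0.06998248] 0.06949092486624091<stdin>:5: RuntimeWarning: Mean of empty slice.
  ret = um.true_divide(
```

View pics/j_wrist.png

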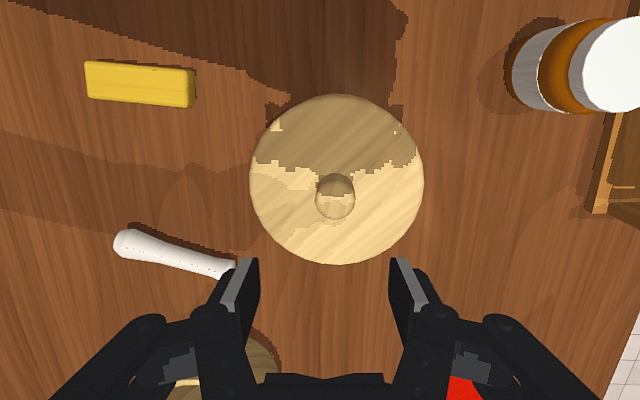

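The cover is at (0.5765,-0.106) with the knob top at 0.104 (pixel (335,197)). Descending onto the knob.

```bash
python3 -m jog '[{"delta_pos":[0.2,-0.05,0.7],"roll":0.1},{"delta_pos":[0.2,-0.05,0.9],"roll":0},{"delta_pos":[0,0,0.9],"roll":0},{"delta_pos":[0,0,0.8],"roll":0},{"delta_pos":[0,0,0],"roll":0}]'
```

```text
clock: 31.15
tool_pos: [0.5783, -0.1088, 0.1362]
eef_rot: [0.014, 1.0, -0.001, -0.022]
contact_force: [-0.3, 0.6, 0.3]
gripper_width: 0.0598
```

```bash
python3 -m jog '[{"delta_pos":[0.04,-0.2,0.7],"roll":0},{"delta_pos":[0,0,0.8],"roll":0},{"delta_pos":[0,0,0.7],"roll":0},{"delta_pos":[0,0,0.35],"roll":0},{"delta_pos":[0,0,0],"roll":0}]'; python3 look.py k wrist side
```

```text
clock: 31.65
tool_pos: [0.5788, -0.1078, 0.0875]
eef_rot: [0.014, 1.0, -0.002, -0.019]
contact_force: [-0.0, -0.4, 0.2]
gripper_width: 0.0601
{'clock': 31.65, 'tool_pos': array([ 0.57884644, -0.10783519,  0.08747631]), 'eef_rot': array([ 0.01421071,  0.99970872, -0.00204526, -0.01939969]), 'contact_force': array([-0.00744639, -0.44094775,  0.15686298]), 'gripper_width': 0.06014954867841066}
```

View pics/k_wrist.png

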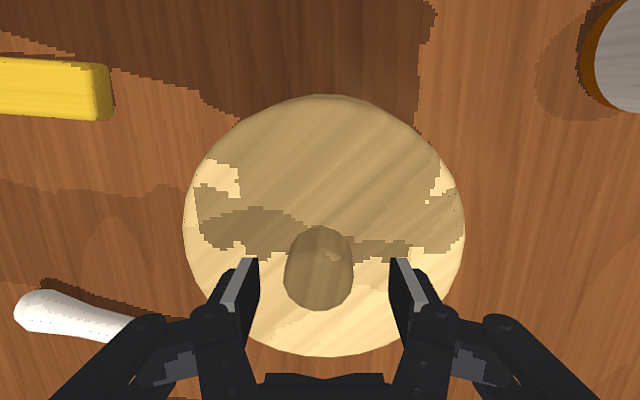

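```bash
python3 -m jog '[{"delta_pos":[-0.1,-0.06,0.4],"roll":0},{"delta_pos":[0,0,0.05],"roll":0}]'; python3 -m jog '[{"delta_pos":[0,0,0],"roll":0},{"delta_pos":[0,0,0],"roll":0},{"delta_pos":[0,0,0],"roll":0},{"delta_pos":[0,0,0],"roll":0},{"delta_pos":[0,0,0],"roll":0}]' 0 60;  python3 -m jog '[{"delta_pos":[0,0,-0.3],"roll":0},{"delta_pos":[0,0,-0.7],"roll":0},{"delta_pos":[0,0,-1],"roll":0},{"delta_pos":[0,0,-1],"roll":0},{"delta_pos":[0,0,-1],"roll":0},{"delta_pos":[0,0,-0.5],"roll":0}]' 0 80; python3 look.py l wrist side
```

```text
clock: 31.95
tool_pos: [0.5786, -0.1074, 0.0808]
eef_rot: [0.015, 1.0, -0.002, -0.017]
contact_force: [0.0, 0.3, 0.6]
gripper_width: 0.0596
clock: 32.45
tool_pos: [0.5784, -0.1074, 0.0817]
eef_rot: [0.015, 1.0, -0.002, -0.017]
contact_force: [-1.2, 0.1, 0.1]
gripper_width: 0.0293
clock: 33.05
tool_pos: [0.5788, -0.1036, 0.1717]
eef_rot: [0.014, 1.0, -0.002, -0.021]
contact_force: [0.4, 0.1, -2.4]
gripper_width: 0.0288
{'clock': 33.05, 'tool_pos': array([ 0.57875525, -0.10356921,  0.17169002]), 'eef_rot': array([ 0.01359827,  0.99968592, -0.00198391, -0.02095751]), 'contact_force': array([ 0.38917706,  0.12606725, -2.36739178]), 'gripper_width': 0.02884282749017416}
```

View pics/l_side.png

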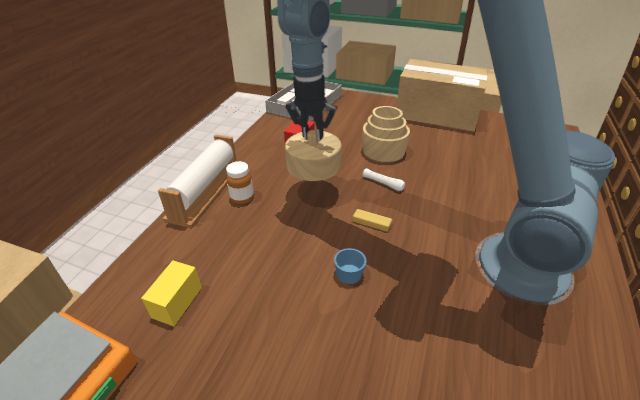

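The cover is held level and the nest stands intact at (386,130). Raising and carrying.

```bash
python3 -m jog '[{"delta_pos":[0,0,-0.8],"roll":0},{"delta_pos":[0,0,-1],"roll":0},{"delta_pos":[0,0,-1],"roll":0},{"delta_pos":[0,0,-1],"roll":0},{"delta_pos":[0,0,-0.7],"roll":0},{"delta_pos":[-0.2,0.4,0],"roll":0},{"delta_pos":[-0.4,0.8,0],"roll":0},{"delta_pos":[-0.45,1,0],"roll":0},{"delta_pos":[-0.45,1,0],"roll":0},{"delta_pos":[-0.45,1,0],"roll":0},{"delta_pos":[-0.45,1,0],"roll":0},{"delta_pos":[-0.45,1,0],"roll":0}]'
```

```text
clock: 34.35
tool_pos: [0.5161, -0.2276, 0.2505]
eef_rot: [0.009, 0.999, 0.0, -0.034]
contact_force: [0.5, -0.5, -1.9]
gripper_width: 0.0286
```

```bash
python3 -m jog '[{"delta_pos":[-0.45,1,-0.05],"roll":0},{"delta_pos":[-0.45,1,-0.05],"roll":0},{"delta_pos":[-0.45,1,-0.05],"roll":0},{"delta_pos":[-0.45,1,-0.05],"roll":0},{"delta_pos":[-0.45,0.9,-0.05],"roll":0},{"delta_pos":[-0.4,0.8,-0.05],"roll":0},{"delta_pos":[-0.3,0.5,0],"roll":0},{"delta_pos":[0,0,0],"roll":0}]'; python3 look.py m wrist side;  python3 - <<'E'
from meas import *
for cam in('wrist',):
    m=env.camera_model(cam);p,d=env.camera(cam)
    for s in env.silhouettes(cam,'cover')[:2]:
        P,uv=cloud(m,d,s['pixels']); print(s['p'],s['box'],np.percentile(P[:,2],[5,50,95]))
E
```

```text
clock: 35.15
tool_pos: [0.4445, -0.3589, 0.2474]
eef_rot: [0.004, 0.999, -0.003, -0.044]
contact_force: [0.9, 0.1, -1.9]
gripper_width: 0.0295
{'clock': 35.15, 'tool_pos': array([ 0.44452184, -0.35890565,  0.24737072]), 'eef_rot': array([ 0.00358389,  0.99903155, -0.00309505, -0.0437441 ]), 'contact_force': array([ 0.85866109,  0.14554988, -1.90066828]), 'gripper_width': 0.029459118288699158}
0.96 [183.1, 94.6, 290.0, 272.4] [0.23237582 0.2368823  0.26893321]
```

View pics/m_wrist.png

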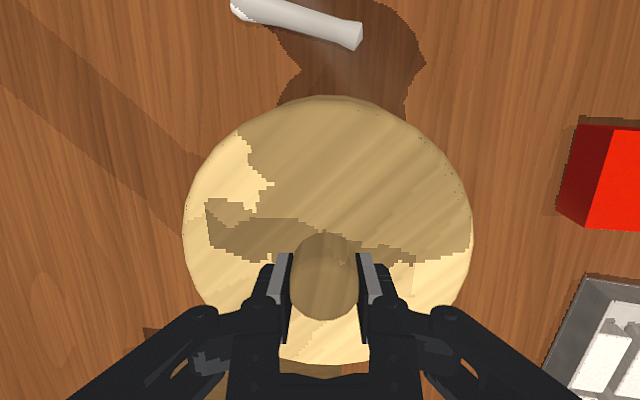

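View pics/m_side.png

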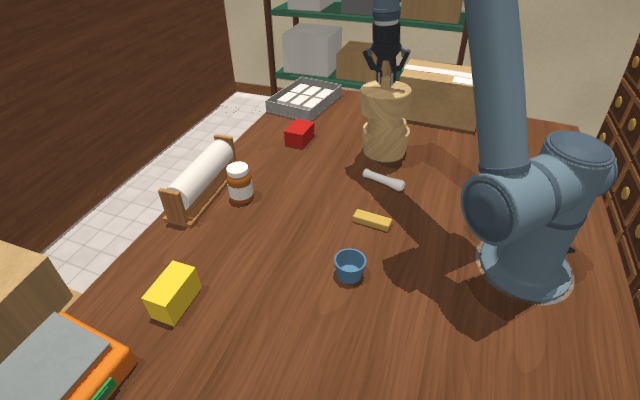

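```bash
cat > cov.py <<'E'
from meas import *
m=env.camera_model('wrist');o=env.get_obs();p,d=env.camera('wrist'); s=env.silhouettes('wrist','cover')[0]
P,uv=cloud(m,d,s['pixels']); a=np.array([0,0,np.median(P[:,2])])
for k in range(15):
    r=P[:,2]-(P[:,:2]@a[:2]+a[2]); Q=P[np.abs(r)<(.01 if k<5 else .003)]
    a=np.linalg.lstsq(np.c_[Q[:,:2],np.ones(len(Q))],Q[:,2],rcond=None)[0]
x=fit(cv2.convexHull(Q[:,:2].astype(np.float32))[:,0]); z=x[:2]@a[:2]+a[2]; n=-a[:2]
print('p',s['p'],'tilt',n.round(4),'plate c',x.round(4),'z',z.round(4),'edge c',(x[:2]-.07*n).round(4),(z-.07).round(4),o['tool_pos'].round(4),o['eef_rot'].round(3))
E
python3 cov.py
```

```text
p 0.83 tilt [ 0.0537 -0.0203] plate c [ 0.4463 -0.3551  0.0745] z 0.2367 edge c [ 0.4426 -0.3537] 0.1667 [ 0.4462 -0.3571  0.2484] [ 0.004  0.999 -0.001 -0.043]
```

```bash
python3 -m jog '[{"delta_pos":[0.05,0.5,0],"roll":0},{"delta_pos":[0.05,0.6,0],"roll":0},{"delta_pos":[0.05,0.5,0],"roll":0},{"delta_pos":[0,0.3,0],"roll":0},{"delta_pos":[0,0,0],"roll":0}]'; python3 cov.py
```

```text
clock: 35.95
tool_pos: [0.4511, -0.3981, 0.2491]
eef_rot: [0.005, 0.999, -0.0, -0.042]
contact_force: [0.5, -0.7, -1.4]
gripper_width: 0.0288
p 0.83 tilt [ 0.0521 -0.018 ] plate c [ 0.4513 -0.396   0.0743] z 0.2375 edge c [ 0.4476 -0.3947] 0.1675 [ 0.4511 -0.3981  0.2491] [ 0.005  0.999 -0.    -0.042]
```

```bash
python3 -m jog '[{"delta_pos":[-0.1,-0.05,0.5],"roll":0},{"delta_pos":[-0.1,-0.05,0.6],"roll":0},{"delta_pos":[0,0,0.5],"roll":0},{"delta_pos":[0,0,0.3],"roll":0},{"delta_pos":[0,0,0],"roll":0}]'; python3 cov.py
```

```text
clock: 36.55
tool_pos: [0.4438, -0.3944, 0.2107]
eef_rot: [0.004, 0.999, 0.001, -0.042]
contact_force: [0.6, 0.1, -2.1]
gripper_width: 0.0287
p 0.61 tilt [ 0.0515 -0.0189] plate c [ 0.4439 -0.3922  0.0743] z 0.1991 edge c [ 0.4403 -0.3909] 0.1291 [ 0.4438 -0.3944  0.2107] [ 0.004  0.999  0.001 -0.042]
```

```bash
python3 -m jog '[{"delta_pos":[0,0.02,0.5],"roll":0},{"delta_pos":[0.02,0.02,0.5],"roll":0},{"delta_pos":[0.02,0,0.3],"roll":0},{"delta_pos":[0,0,0.15],"roll":0},{"delta_pos":[0,0,0],"roll":0}]'; python3 cov.py
```

```text
clock: 37.15
tool_pos: [0.4432, -0.3966, 0.1809]
eef_rot: [0.006, 0.999, 0.001, -0.041]
contact_force: [-0.6, 0.4, -2.1]
gripper_width: 0.0289
p 0.85 tilt [ 0.0491 -0.0165] plate c [ 0.4432 -0.3946  0.0744] z 0.1693 edge c [ 0.4397 -0.3935] 0.0993 [ 0.4432 -0.3966  0.1809] [ 0.006  0.999  0.001 -0.041]
```

```bash
python3 -m jog '[{"delta_pos":[-0.02,0,0.25],"roll":0},{"delta_pos":[-0.02,-0.02,0.2],"roll":0},{"delta_pos":[0,0,0.1],"roll":0},{"delta_pos":[0,0,0],"roll":0}]'; python3 cov.py
```

```text
clock: 37.65
tool_pos: [0.4421, -0.3969, 0.1706]
eef_rot: [0.007, 0.999, 0.001, -0.04]
contact_force: [-0.2, 0.4, -1.1]
gripper_width: 0.0293
p 0.67 tilt [ 0.0474 -0.0146] plate c [ 0.4422 -0.3948  0.0743] z 0.1589 edge c [ 0.4389 -0.3938] 0.0889 [ 0.4421 -0.3969  0.1706] [ 0.007  0.999  0.001 -0.04 ]
```

```bash
python3 -m jog '[{"delta_pos":[-0.05,-0.03,0.12],"roll":0},{"delta_pos":[0,0,0.12],"roll":0},{"delta_pos":[0,0,0.12],"roll":0},{"delta_pos":[0,0,0.1],"roll":0}]'; python3 cov.py; python3 look.py n side wrist
```

```text
clock: 38.15
tool_pos: [0.4408, -0.3973, 0.1686]
eef_rot: [0.009, 0.999, 0.001, -0.038]
contact_force: [-1.4, 2.6, 6.9]
gripper_width: 0.0288
p 0.63 tilt [ 0.0376 -0.0149] plate c [ 0.4411 -0.395   0.0742] z 0.1569 edge c [ 0.4385 -0.394 ] 0.0869 [ 0.4408 -0.3973  0.1686] [ 0.009  0.999  0.001 -0.038]
{'clock': 38.25, 'tool_pos': array([ 0.44072068, -0.39718767,  0.16845593]), 'eef_rot': array([ 9.16435441e-03,  9.99249795e-01,  9.14442777e-04, -3.76168219e-02]), 'contact_force': array([-2.91477985,  2.38001061,  9.04703989]), 'gripper_width': 0.028602569722283144}
```

View pics/n_side.png

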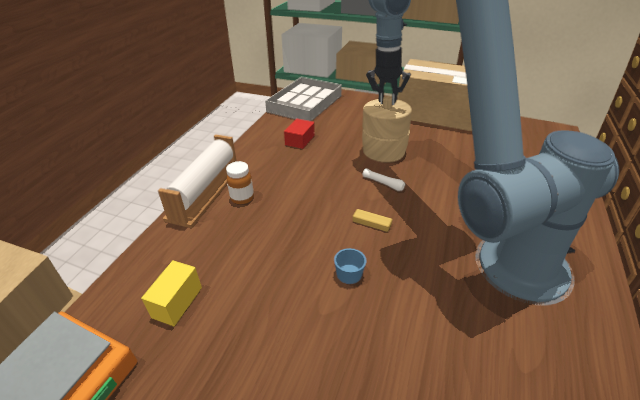

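The cover is in contact with the rim (+9 N) and its edge is at 0.087. Releasing it gently; the remaining tilt should settle out.

```bash
python3 -m jog '[{"delta_pos":[0,0,0],"roll":0},{"delta_pos":[0,0,0],"roll":0},{"delta_pos":[0,0,0],"roll":0}]' 0.65 20; python3 cov.py
```

```text
clock: 38.65
tool_pos: [0.4413, -0.3979, 0.17]
eef_rot: [0.01, 0.999, 0.001, -0.037]
contact_force: [0.4, -0.5, 0.6]
gripper_width: 0.0556
p 0.65 tilt [-0.001   0.0024] plate c [ 0.4394 -0.3951  0.0746] z 0.154 edge c [ 0.4395 -0.3953] 0.084 [ 0.4413 -0.3979  0.17  ] [ 0.01   0.999  0.001 -0.037]
```

The cover is level with its edge at 0.084 and centred within 6 mm. Retreating upwards and checking.

```bash
python3 -m jog '[{"delta_pos":[0,0,-0.4],"roll":0},{"delta_pos":[0,0,-0.6],"roll":0},{"delta_pos":[0,0,-0.8],"roll":0},{"delta_pos":[0,0,-1],"roll":0},{"delta_pos":[0,0,-1],"roll":0},{"delta_pos":[0,0,-0.8],"roll":0},{"delta_pos":[0,0,0],"roll":0},{"delta_pos":[0,0,0],"roll":0}]'; python3 cov.py; python3 look.py o side wrist top; python3 meas.py top tub_large,cover,weight,teacup,jar
```

```text
clock: 39.55
tool_pos: [0.4489, -0.3962, 0.2698]
eef_rot: [0.011, 0.999, 0.001, -0.036]
contact_force: [0.9, -0.5, -0.4]
gripper_width: 0.0554
p 0.58 tilt [-0.0005  0.0022] plate c [ 0.4396 -0.3955  0.0747] z 0.154 edge c [ 0.4396 -0.3956] 0.084 [ 0.4489 -0.3962  0.2698] [ 0.011  0.999  0.001 -0.036]
{'clock': 39.65, 'tool_pos': array([ 0.44859606, -0.39594216,  0.26916719]), 'eef_rot': array([ 1.09818100e-02,  9.99286291e-01,  8.24218658e-04, -3.61334809e-02]), 'contact_force': array([ 0.48046349,  0.71409944, -0.37744033]), 'gripper_width': 0.05562993306241216}
tub_large p0.82 [433.8, 207.3, 25.9, 54.7]
top tub_large top 0.0830 hull c 0.4372 -0.3861 R 0.0722 112
cover p0.89 [447.5, 204.5, 65.4, 63.1]
top cover top 0.1867 hull c 0.4392 -0.3941 R 0.0160 152
weight p0.81 [324.5, 235.5, 10.8, 34.9]
top weight top 0.0214 hull c 0.3850 -0.0248 R 0.0474 421
weight p0.22 [386.7, 223.6, 20.1, 48.8]
top weight top 0.0279 hull c 0.3973 -0.2023 R 0.0579 169
teacup p0.72 [243.4, 244.2, 28.2, 20.3]
top teacup top 0.0491 hull c 0.3920 0.1651 R 0.0345 123
jar p0.90 [309.7, 95.9, 27.6, 34.9]
top jar top 0.1048 hull c 0.7665 -0.0057 R 0.0297 417
```

View pics/o_side.png

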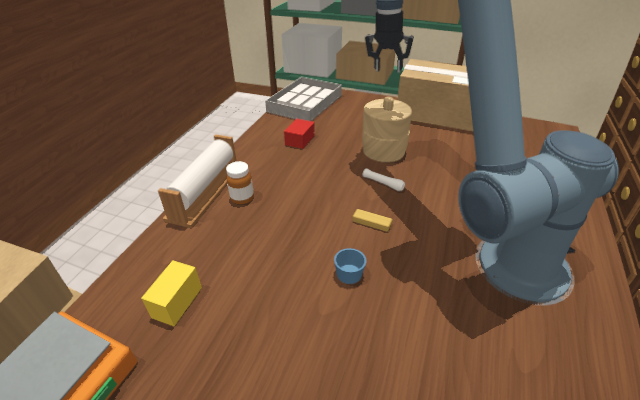

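View pics/o_top.png

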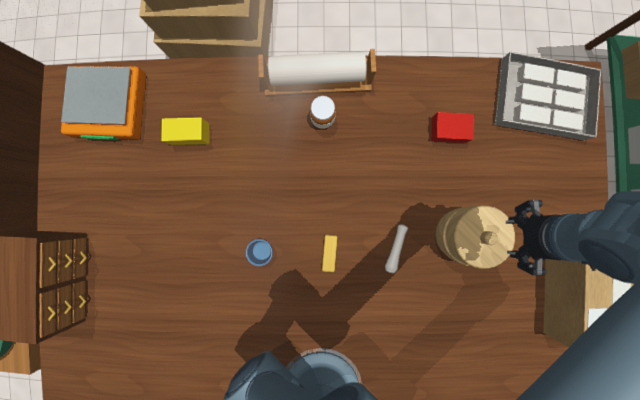

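The cover sits level on the nest in both views (side (387,130), top (480,237)). The bystanders are at their original pixels and the gripper is clear. Handing in.

```bash
python3 -c "
from cell import env
print(env.sign_off())"
```

```text
the job is handed in; nothing more can be done
None
```

I nested the tubs as asked and handed the job in at about 40 s of the 72 s allowed; the hand-in gave no verdict. The middle tub is inside the largest, the small tub inside the middle one, and the cover is over the nest. I carried both tubs by their far wall and the cover by its knob. I lowered each piece until it touched before letting go.

**Seating, from the wrist camera after each release:**

| Piece | Measured height | Expected height | Tilt | Off-centre |
|---|---|---|---|---|
| Middle tub | rim at 0.112 m | 0.112 m | under 0.005 rad | about 4 mm from the largest tub |
| Small tub | rim at 0.140 m | 0.140 m | under 0.005 rad | about 2 mm from the middle tub |
| Cover | lower edge at 0.084 m | 0.084 m | about 0.002 rad | about 5–6 mm from the largest tub |

- **Surroundings:** the bystanders looked unmoved in the last top and side pictures. The largest tub measured where it started, within about 2 mm on an unobstructed view. The gripper was clear of everything.
- **Tool tilt:** during the carries the tool tilted by up to about 0.09 rad. The pieces touched down with a tilt of 0.03–0.06 rad and levelled when I released them.
- **Detector errors:** the detectors sometimes named the wrong piece or saw only part of one. One wrist reading for the small tub was really the largest tub, and the last partial top view put the largest tub about 4 mm off. I didn't use either reading.

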